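Clamp a bottle in the lip-finishing cradle to the first click

TASK

Clamp the bottle in its cradle, ready for finishing the lip: swing the clamp arm in over the bottle until it rests against its stop, then tighten the slanted wing knob clockwise and stop at the first click of its torque clutch - driven on past the click, the screw cracks the glass. Let go and leave the arm home, with the bottle lying as it is and the other things on the bench where they are.

Things in the scene. Friction and masses are not known exactly. Their poses are not given: they have to be found in the camera images.
- bar_pivot (a point): Where the clamp arm turns: on the axis of its upright steel pivot post, at the height of the arm's centre line (155 mm above the bench). The axes are those of the arm: y runs out along the arm, z is up.
- bar_grip (a point): Place to take hold of the clamp arm or push it: middle of its level dark steel bar (22 mm wide, 14 mm high), 70 mm out from the pivot axis. Axes: y out along the bar, z up. The bar ends 160 mm from the pivot in a round boss, 28 mm across, that holds the slanted screw. A stop pin stands beside the bar, on the bottle's side, 30 mm from the pivot axis.
- knob_grip (a point): Centre of the knob's black wing: 60 mm long (x axis), 12 mm thick (y axis), 36 mm high along the screw (z axis, pointing outwards, away from the glass). A 31 mm round hub begins 6 mm below the wing. The screw leans 28 degrees from vertical, to the front of the cradle when the arm is home. Clockwise, looking along -z at the glass, tightens; 0.6 to 1 rad of turning brings the click.
- bottle_mid (a point): On the axis of the green glass wine bottle that lies in the cradle, 100 mm from its foot. The bottle is 75 mm across and 303 mm long, its neck along the +y axis, 0.55 kg or so, lying loose in two cork-lined V saddles; axis 75 mm above the bench.
- clamp_arm (a joint): Swing of the clamp arm (rad): 0 = home over the bottle against the stop, growing as it swings out to the front (counter-clockwise from above), 1.5 at most. The pivot is stiff (0.35 N m of friction) and the arm stays where it is left.
- screw (a joint): Turn of the clamp screw in its thread (rad), growing clockwise (tightening). It starts slack, somewhere from 0 to 0.3; friction makes it stay where it is left and it gets stiffer as it tightens, from 0.13 to about 0.2 N m.
- wing_knob (a joint): Turn of the wing knob on the screw (rad), growing clockwise: 0 while the knob carries the screw along. At 0.2 N m the clutch lets go, this value leaves 0 and the torque then falls off, to a fifth: the click (complete at 0.1). After 0.4 rad of idle travel the knob is solid again and would drive the screw on. Let go, it springs back to 0 and the screw stays.
- jacks: Bystander: glassblower's jacks, steel sprung tongs 280 mm long lying flat on the bench, 12 mm high. Origin at the middle, on the bench.
- paddle: Bystander: flat wooden paddle, 290 mm long, 14 mm thick, lying on the bench. Origin on the bench, at the root of the blade.
- tumbler: Bystander: clear glass tumbler, 72 mm across and 90 mm high, standing on the bench. Origin under its centre.

How it is judged (in metres and radians):
On the way, in this order (a step that is already met when the one before it is completed fails the run):
1. the clamp arm is home over the bottle, against its stop (within 0.05 rad) (value of joint clamp_arm below 0.05 rad), for 0.2 s.
2. with the arm home the clutch clicks: the knob slips over 0.1 rad on the tightened screw (value of joint wing_knob above 0.1 rad and value of joint screw above 0.7 rad and value of joint clamp_arm below 0.05 rad), for 0.05 s.
At the end, for the whole second after the job is handed in: The clamp arm is home (within 0.05 rad of its stop), the screw is tight but not driven past the click (0.7 to 1.1 rad; the click comes at 0.9 to 1), the knob has sprung back (slip under 0.05 rad), and the bottle lies still within 10 mm of where it was (value of joint each of clamp_arm, wing_knob below 0.05 rad and value of joint screw between 0.7 and 1.1 rad and distance of bottle_mid from where it was at the start of the episode below 0.01 m and linear speed of bottle below 0.02 m/s); the robot touches nothing.
It fails at once if the screw is driven on past the click (over 1.1 rad) (value of joint screw above 1.1 rad).
It fails at once if the screw is tightened (over 0.6 rad) while the arm is not home (value of joint screw above 0.6 rad and value of joint clamp_arm above 0.12 rad).
It fails at once if the bottle is shifted by more than 15 mm (distance of bottle_mid from where it was at the start of the episode above 0.015 m).
It fails at once if a bystander is shifted by more than 25 mm (distance of any of jacks, paddle, tumbler from where it was at the start of the episode above 0.025 m).
It also fails if it takes over 64 s, if anything falls off the work surface, if the arm or the gripper's body presses on something with over 40 N, if the wrist force passes 120 N, or if a joint passes its speed limit or range.

ROBOT

A 7-joint arm with a two-finger parallel gripper is mounted at the origin on the work surface. World frame = base frame: x ahead of the robot, y to its left, z up, the work surface at z = 0. Lengths are in mm, angles in rad, forces in N, time in s.
With the tool pointing down it reaches from about 400 to 925 mm from the base axis. Payload 4.1 kg.
Tool frame: the origin (TCP) lies at the very end of the fingers, on their centre line; the grasp point (between the pads) lies 19 mm behind it (ctrl.pinch_z is the distance from the TCP to the grasp point, in mm); z points along the fingers, y is the line along which they close (so a half turn about z gives the same grasp; the last joint's range is limited). The gripper opens to 85 mm and grips with 20 to 120 N. Pads are 22 mm wide; open, the fingers measure 114 mm over their backs; the gripper's body (76 mm by 85 mm) begins 54 mm behind the grasp point. The pads swing forward as they close: fully open they stand 13 mm farther back than shut.
Start: joints at [1.095, 0.398, 0.045, 1.537, -0.019, 1.207, -0.051], TCP at [239.205, -604.424, 210.147] pointing down, gripper open.
Joint ranges: [-2.82, 2.82], [-0.49, 2.23], [-1.37, 1.46], [0, 2.46], [-1.36, 4.5], [0.23, 2], [-2.94, 2.94]. Speed limits (rad/s): [2.57, 2.57, 3.14, 3.14, 3.14, 3.14, 3.14].

INTERFACE

Orientations are given as [roll, pitch, yaw] about the fixed x, y, z axes, in that order (R = Rz(yaw) Ry(pitch) Rx(roll)).
In Python, from cell import ctrl gives the robot as it stands.
- The arm moves only by the tool move_arm, never from a script. Its argument "plan" is a list of rows, each a list of 3 entries, a list of its own where there are three numbers: the shift along the tool's x, y, z in units of 50 mm (1.0 is 50 mm), then the turn, a rotation vector about the tool's x, y, z in units of 6 degrees (1.0 is 6 degrees), then the opening in per cent of the stroke, from 0 (shut) to 100 (fully open). A call has 1 to 12 rows; each row shifts and turns the commanded pose from where the row before left it, along the tool's axes as they then stand; what a row does not reach is not made up. A row lasts 1/10 s, in which the tool goes at most 50 mm and 8.59 degrees, less where a joint would pass 70% of its speed; a pose out of reach is approached as far as the arm can. A call is refused whole if a number of a shift passes 1 or a number of a turn 1, either way. A call with a gripper value outside its range is refused whole. The fingers move at their own pace and stop on an object; "newtons" is the grip in N (left out, the last holds). Time passes only in rows, so rows that do not move let the fingers close. It gives the time, the measured TCP pose, the force, the opening and the grip force at its end, in the units of the state.
- ctrl.read_state(): the state, without advancing time (a new reading comes with each control period).
- ctrl.snapshot(name): name is "scene" or "top"; returns a dict with "color" (384x512x3 uint8, red, green, blue), "range_z" (384x512 float32, mm along the optical axis (not along the pixel's ray), 0 where there is no reading), "fx", "fy", "cx", "cy" (pixels), "R" (3x3) and "t" (3): a world point X has camera coordinates R X + t. Camera axes: x right, y down, z forward; pixel columns grow to the right and rows downward; lengths in mm; the calibration is good to about 2 mm. A picture is of the moment at which its call begins.
- ctrl.sign_off(): hands the job in; it is judged then, once.
The state is a dict: "t": time; "joint_positions": joint angles; "joint_velocities": joint speeds; "effort": joint torques, N m; "ee_pos": TCP position; "eef_rot": TCP orientation; "wrist_force": force on the tool from outside, world axes, zero at the start; "moment": the same for the moment, N m; "opening": finger opening in mm; "grasp_force": force on a finger pad.
Only numpy, scipy, OpenCV 4.12 (cv2) and the standard library are available. Lean on these libraries where they do the work, as an engineer would, in place of code of your own. Each camera call takes 0.05 s, during which the arm holds its last target. There are 200 camera calls.

## Working session

There is one attempt and no reset: what is moved stays moved. The work goes in short steps, Python scripts to look and compute and a tool call to move; the robot and the scene stay as the last step left them, time stands still between calls to the robot, and variables do not carry over. Pictures are saved under pics/ and viewed, at most 10 in all, crops included, and the job is handed in when it is done.

Besides the shell and the picture viewer there is one more tool, called after "Call:" by a JSON object that holds its "api" and its "payload". move_arm: Moves the arm, as the interface text tells. Its arguments: {"type":"object","properties":{"plan":{"type":"array","items":{"type":"array"}},"newtons":{"type":"number"}},"required":["plan"]}

```bash
mkdir -p pics; cat > h.py <<'E'
import numpy as np, cv2
from cell import ctrl
from scipy.spatial.transform import Rotation as Ro
def snap(n):
    s=ctrl.snapshot(n); s['R']=np.array(s['R']).reshape(3,3); s['t']=np.array(s['t']); return s
def cloud(s):
    z=s['range_z']; v,u=np.mgrid[:z.shape[0],:z.shape[1]]
    P=np.stack([(u-s['cx'])/s['fx']*z,(v-s['cy'])/s['fy']*z,z],-1)
    return (P-s['t'])@s['R']
def save(s,n): cv2.imwrite('pics/'+n+'.png',cv2.cvtColor(s['color'],cv2.COLOR_RGB2BGR))
E
python3 - <<'E'
from h import *
a=snap('scene');b=snap('top')
im=np.vstack
for s,n in((a,'s1'),(b,'t1')): save(s,n);print(n,-s['R'].T@s['t'],s['R'][2],s['fx'])
print(ctrl.read_state())
np.savez('c1.npz',s=cloud(a),t=cloud(b))
E
```

```text
s1 [1537.33116921  126.41043776 1058.86968245] [-0.69523344 -0.02468529 -0.71836   ] 472.8575481294738
t1 [ 529.67720833  103.40080217 1518.79500752] [ 0.07195301 -0.01428674 -0.9973057 ] 432.3647301783642
{'t': 0.1, 'joint_positions': array([ 1.09500388,  0.39910417,  0.04499732,  1.53776273, -0.01873593,
        1.20691061, -0.05069624]), 'joint_velocities': array([-0.00070381, -0.00118496, -0.00080266, -0.00367994,  0.00083193,
        0.00044063,  0.00055496]), 'effort': array([ 4.88147722e-03, -4.76260793e+01,  1.37017407e+00, -2.54953176e+01,
        1.19297332e-02,  4.88720878e-03,  7.45417253e-06]), 'ee_pos': array([ 238.98819575, -603.80870932,  209.17165915]), 'eef_rot': array([-3.13983020e+00,  7.28419251e-05,  3.76931279e-01]), 'wrist_force': array([-0.0551281 ,  0.25954275,  0.41295075]), 'moment': array([-0.00700112,  0.00069575, -0.03650503]), 'grasp_force': 0.0, 'opening': 85.62686893843117}
```

View pics/s1.png

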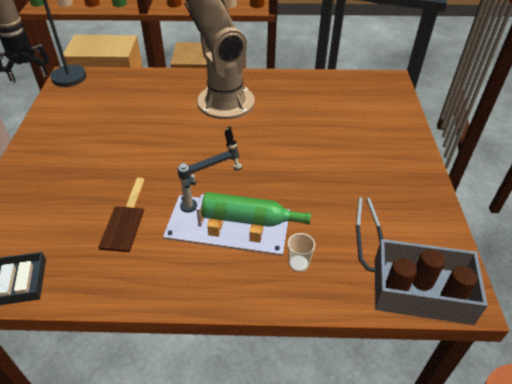

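View pics/t1.png

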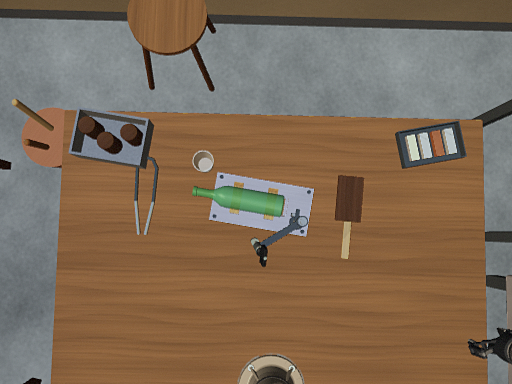

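The scene view shows the bottle lying at (255,210), neck right. The clamp arm runs from its post at (187,190) to the boss and black knob at (233,150), with the tumbler at (300,250) near the neck. In the top view the post is at (302,222), the boss at (257,243), the knob at (263,256), and the bottle runs from (283,207) to (195,192).

```bash
python3 - <<'E'
from h import *
c=np.load('c1.npz')
for k,n,(u0,u1,v0,v1) in(('t','t1',(235,320,205,275)),('s','s1',(170,255,120,215))):
    im=cv2.imread(f'pics/{n}.png'); P=c[k]
    x,y,z=P[...,0],P[...,1],P[...,2]
    w=np.zeros(z.shape,bool); w[v0:v1,u0:u1]=1
    hsv=cv2.cvtColor(im,cv2.COLOR_BGR2HSV)
    bar=w&(abs(z-160)<9)&(hsv[...,1]<140)
    q=P[bar]; print(k,'bar',len(q))
    if len(q):
        m=q.mean(0);d=np.linalg.svd((q-m)[:,:2])[2][0];s=(q-m)[:,:2]@d;print(m,d,q[s.argmin()],q[s.argmax()])
    blk=w&(im.max(2)<45)&(z>120)
    q=P[blk];print('blk',len(q),q.mean(0),q.min(0),q.max(0))
    m=np.median(q,0); print(m, np.linalg.svd(q-m)[2], np.linalg.svd(q-m)[1])
    g=(hsv[...,0]>40)&(hsv[...,0]<80)&(hsv[...,1]>100)&(z>20)&(z<130)&(x>300)&(x<800)
    q=P[g&(z>95)];m=q.mean(0);d=np.linalg.svd((q-m)[:,:2])[2][0];s=(q-m)[:,:2]@d;print('bottle',m,d,s.min(),s.max());q=P[g];s=(q-m)[:,:2]@d;print(s.min(),s.max())
    big=cv2.resize(im[v0:v1,u0:u1],None,fx=6,fy=6,interpolation=cv2.INTER_CUBIC);cv2.imwrite(f'pics/{n}b.png',big[:600])
a=cv2.imread('pics/t1b.png');b=cv2.imread('pics/s1b.png');h=420
cv2.imwrite('pics/both.png',np.hstack([cv2.resize(a,(400,int(400*a.shape[0]/a.shape[1])))[:329],cv2.resize(b,(400,448))[:329]]))
E
```

```text
t bar 356
[526.50371079 -12.66127361 161.74340068] [-0.52710967  0.84979727] [568.82497426 -94.81623739 163.30390851] [475.16315708  69.88769868 159.24262525]
blk 136 [464.84422497  45.95722313 205.98268053] [430.009798   -63.72740494 145.57934184] [574.62183201  61.36321119 231.4811848 ]
[466.03751021  46.80921531 211.12342964] [[-0.76371406  0.02990742  0.64486152]
 [-0.58018389  0.4062185  -0.70595551]
 [ 0.28306798  0.91328642  0.29288298]] [265.29569212 211.86113747 113.07139602]
bottle [634.55989658  85.77615945 105.36365894] [-0.14581756 -0.9893115 ] -188.75584743243172 109.42123527609405
-192.03974402964258 109.42123527609405
s bar 463
[534.26331765 -13.28823397 159.6452346 ] [ 0.55535904 -0.83161069] [484.76361089  69.49047483 155.53945099] [582.54412344 -90.36242095 163.41741479]
blk 185 [517.67861563   5.76496584 180.22741751] [454.79383517 -93.04694147 131.16904968] [611.1495644   61.0839884  231.91894951]
[492.78294217  39.80414512 179.25687232] [[ 0.61039572 -0.75782334 -0.23047962]
 [ 0.06784797  0.33992659 -0.93800137]
 [ 0.78918548  0.55691444  0.25890651]] [1174.06891765  328.94219719   95.56142712]
bottle [647.59468119  84.03491123 106.2349057 ] [0.13942925 0.99023204] -108.7658632422288 121.77060013873681
-108.8939245964119 190.3175463907338
```

View pics/both.png

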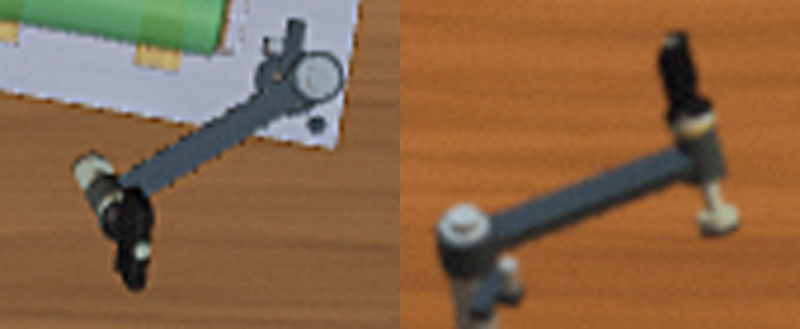

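The top and scene views agree. The clamp arm is about 0.7 rad out, with the pivot near (575,-83). The bottle axis lies 41.5 mm from the pivot, where the screw's lean predicts 42.5 mm. The plan is to push the bar from the front (robot side) with shut fingers, so I'm heading over at height first.

Call:
{"api": "move_arm", "payload": {"plan": [[[0.7,-0.68,0],[0,0,0],0],[[0.7,-0.68,0],[0,0,0],0],[[0.7,-0.68,0],[0,0,0],0],[[0.7,-0.68,0],[0,0,0],0],[[0.7,-0.68,0],[0,0,0],0],[[0.7,-0.68,0],[0,0,0],0],[[0.7,-0.68,0],[0,0,0],0],[[0.7,-0.68,0],[0,0,0],0],[[0.7,-0.68,0],[0,0,0],0],[[0.7,-0.68,0],[0,0,0],0],[[0,0,0],[0,0,0],0]]}}

```text
t: 1.2
ee_pos: [442.2, -151.9, 210.3]
eef_rot: [-3.14, -0.003, 0.389]
wrist_force: [1.1, -1.1, 0.5]
opening: -0.2
grasp_force: 0.0
```

Call:
{"api": "move_arm", "payload": {"plan": [[[0.55,-0.51,0],[0,0,0],0],[[0.55,-0.51,0],[0,0,0],0],[[0.55,-0.51,0],[0,0,0],0],[[0,0,0],[0,0,1],0],[[0,0,0],[0,0,1],0],[[0,0,0],[0,0,1],0],[[0,0,0],[0,0,1],0],[[0,0,0],[0,0,1],0],[[0,0,0.43],[0,0,0],0],[[0,0,0.43],[0,0,0],0],[[0,0,0.43],[0,0,0],0],[[0,0,0],[0,0,0],0]]}}

```text
t: 2.4
ee_pos: [485.1, -58.4, 142.7]
eef_rot: [3.141, 0.007, -0.147]
wrist_force: [-1.8, 0.4, -0.1]
opening: 0.1
grasp_force: 0.0
```

```bash
python3 - <<'E'
from h import *
a=snap('scene');b=snap('top')
A=cv2.resize(a['color'][110:230,160:270],None,fx=3.6,fy=3.6,interpolation=2);B=cv2.resize(b['color'][190:310,220:330],None,fx=3.6,fy=3.6,interpolation=2)
cv2.imwrite('pics/p2.png',np.hstack([A,B])[...,::-1])
print(ctrl.read_state()['wrist_force'])
E
```

```text
[ 0.987872   -0.39115653  1.21799969]
```

View pics/p2.png

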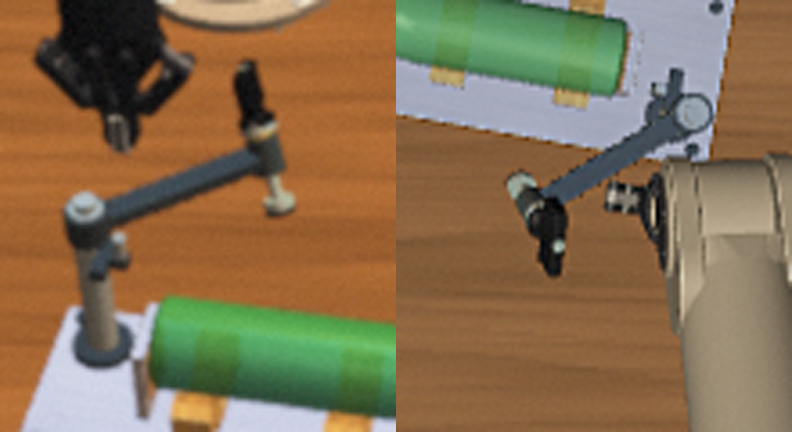

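The bar is clear of the shut fingers, which stand in front of it at about r = 75 mm. In the right crop they are at (615,197), with the bar running from (690,110) to (550,200). Now the push.

Call:
{"api": "move_arm", "payload": {"plan": [[[0.12,-0.16,0],[0,0,0],0],[[0.12,-0.16,0],[0,0,0],0],[[0.12,-0.16,0],[0,0,0],0],[[0.12,-0.16,0],[0,0,0],0],[[0.12,-0.16,0],[0,0,0],0],[[0.12,-0.16,0],[0,0,0],0],[[0.12,-0.16,0],[0,0,0],0],[[0.12,-0.16,0],[0,0,0],0],[[0.12,0,0],[0,0,0],0],[[0.12,0,0],[0,0,0],0]]}}

```text
t: 3.5
ee_pos: [557.3, -3.5, 145.5]
eef_rot: [3.141, 0.0, -0.146]
wrist_force: [-0.3, -0.4, 0.2]
opening: 0.1
grasp_force: 0.0
```

Call:
{"api": "move_arm", "payload": {"plan": [[[0.06,0,0],[0,0,0],0],[[0.06,0,0],[0,0,0],0],[[0.06,0,0],[0,0,0],0],[[0,0,0],[0,0,0],0]]}}

```text
t: 3.9
ee_pos: [566.0, -5.1, 145.6]
eef_rot: [3.141, -0.0, -0.147]
wrist_force: [0.3, -0.4, -0.1]
opening: 0.0
grasp_force: 0.0
```

```bash
cat >> h.py <<'E'
def bar(s,w):
    P=cloud(s);hsv=cv2.cvtColor(s['color'],cv2.COLOR_RGB2HSV)
    m=np.zeros(P.shape[:2],bool);m[w[2]:w[3],w[0]:w[1]]=1
    m&=(abs(P[...,2]-160)<8)&(hsv[...,1]<140)
    q=P[m];c=q.mean(0);d=np.linalg.svd((q-c)[:,:2])[2][0];d*=np.sign(d[1]);return len(q),c,d,np.arctan2(d[1],d[0])
E
python3 - <<'E'
from h import *
a=snap('scene')
print(bar(a,(170,270,120,230)),ctrl.read_state()['wrist_force'])
A=cv2.resize(a['color'][110:230,160:290],None,fx=4,fy=4,interpolation=2)
cv2.imwrite('pics/p3.png',A[...,::-1])
E
```

```text
(292, array([542.18353083, -21.40070486, 159.54561233]), array([-0.5393127 ,  0.84210558]), np.float64(2.140417054262751)) [-1.18333303  0.25019726  0.10049216]
```

View pics/p3.png

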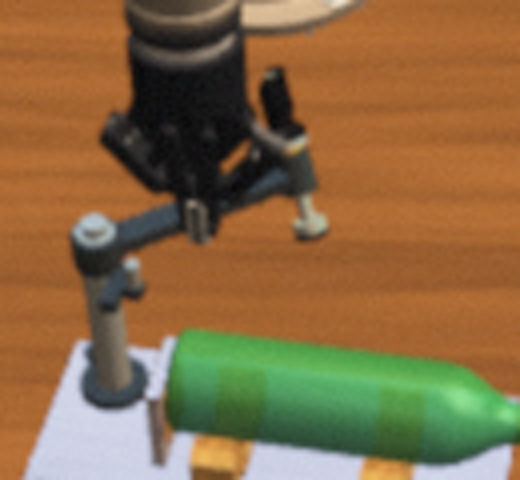

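The bar has not moved: its boss is still at about (300,160) in the crop. The fingers are at (197,240), so I need to work out which side of the bar they are on.

```bash
python3 - <<'E'
from h import *
st=ctrl.read_state();T=st['ee_pos'];print(T)
for n in('scene','top'):
    s=snap(n);c=s['R']@T+s['t'];u=s['fx']*c[0]/c[2]+s['cx'];v=s['fy']*c[1]/c[2]+s['cy'];print(n,u,v,c[2])
    P=cloud(s)
    for dv in range(-14,10,2): print(dv,P[int(v)+dv,int(u)].round(),s['color'][int(v)+dv,int(u)])
    if n=='top': cv2.imwrite('pics/p4.png',cv2.resize(s['color'][190:290,220:330],None,fx=5,fy=5,interpolation=2)[...,::-1])
E
```

```text
[565.69986161  -4.95873311 145.58689278]
scene 210.56196105613378 173.03215017796262 1334.8192943041663
-14 [580.  -2. 211.] [22 20 19]
-12 [579.  -2. 203.] [80 73 64]
-10 [578.  -3. 195.] [93 83 76]
-8 [576.  -3. 185.] [85 79 70]
-6 [579.  -3. 181.] [73 68 60]
-4 [581.  -4. 175.] [72 64 57]
-2 [402. -28.   1.] [136  87  50]
0 [409. -28.  -2.] [155  95  47]
2 [416. -28.  -4.] [158  94  49]
4 [432. -26.   2.] [159  99  50]
6 [435. -26.  -4.] [162  97  51]
8 [451. -24.   3.] [154  92  45]
top 277.953897115995 220.59685084482825 1373.6483191126397
-14 [589.  28. 534.] [142 127 106]
-12 [584.  29. 541.] [154 139 115]
-10 [579.  29. 542.] [162 147 121]
-8 [575.  29. 545.] [160 144 119]
-6 [570.  29. 548.] [161 146 122]
-4 [565.  29. 552.] [162 147 122]
-2 [561.  29. 548.] [161 144 119]
0 [556.  29. 554.] [161 146 121]
2 [552.  29. 552.] [161 145 122]
4 [547.  30. 557.] [161 145 121]
6 [543.  30. 560.] [160 145 120]
8 [538.  30. 561.] [165 148 121]
```

View pics/p4.png

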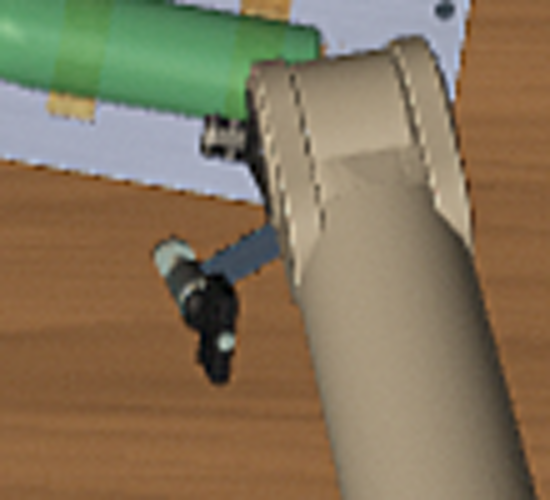

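The fingers skimmed over the bar, because their real ends sit higher than I assumed. I'll go back up and over to the front, then repeat the push 20 mm lower (TCP 125, still clear of the bottle top at 112).

Call:
{"api": "move_arm", "payload": {"plan": [[[0,0,-0.5],[0,0,0],0],[[0,0,-0.5],[0,0,0],0],[[-0.4,0.3,0],[0,0,0],0],[[-0.4,0.3,0],[0,0,0],0],[[-0.4,0.3,0],[0,0,0],0],[[-0.4,0.3,0],[0,0,0],0],[[0,0,0.47],[0,0,0],0],[[0,0,0.47],[0,0,0],0],[[0,0,0.46],[0,0,0],0],[[0,0,0],[0,0,0],0]]}}

```text
t: 5.05
ee_pos: [474.8, -52.3, 123.1]
eef_rot: [3.141, 0.006, -0.147]
wrist_force: [-0.2, -0.8, -0.1]
opening: -0.1
grasp_force: 0.0
```

Call:
{"api": "move_arm", "payload": {"plan": [[[0.16,-0.16,0],[0,0,0],0],[[0.16,-0.16,0],[0,0,0],0],[[0.16,-0.16,0],[0,0,0],0],[[0.16,-0.16,0],[0,0,0],0],[[0.16,-0.16,0],[0,0,0],0],[[0.16,-0.16,0],[0,0,0],0]]}}

```text
t: 5.65
ee_pos: [531.6, -13.7, 125.6]
eef_rot: [3.138, 0.003, -0.148]
wrist_force: [-3.8, -4.0, -0.4]
opening: -0.1
grasp_force: 2.2
```

Contact, with the 5 N the pivot friction predicts. Continuing to the stop.

Call:
{"api": "move_arm", "payload": {"plan": [[[0.1,-0.04,0],[0,0,0],0],[[0.1,-0.04,0],[0,0,0],0],[[0.1,-0.04,0],[0,0,0],0],[[0.1,0,0],[0,0,0],0],[[0.06,0,0],[0,0,0],0]]}}

```text
t: 6.15
ee_pos: [554.8, -8.5, 125.5]
eef_rot: [-3.141, 0.004, -0.147]
wrist_force: [-11.3, 1.8, 7.3]
opening: 0.3
grasp_force: 5.2
```

Call:
{"api": "move_arm", "payload": {"plan": [[[0.06,0,0],[0,0,0],0],[[0.06,0,0],[0,0,0],0],[[0,0,0],[0,0,0],0],[[0,0,0],[0,0,0],0]]}}

```text
t: 6.55
ee_pos: [554.5, -8.5, 125.5]
eef_rot: [3.14, 0.016, -0.146]
wrist_force: [-20.8, 1.7, 14.5]
opening: 0.0
grasp_force: 10.1
```

```bash
python3 - <<'E'
from h import *
a=snap('scene')
print(bar(a,(170,290,120,230)),ctrl.read_state()['wrist_force'])
E
```

```text
(498, array([5.84611272e+02, 3.42159598e-01, 1.59879253e+02]), array([0.14679254, 0.9891673 ]), np.float64(1.4234714218256697)) [-19.35898438   1.50197133  15.81526111]
```

The arm is home: bar yaw is 1.423 against 1.428 for the bottle, with 20 N at the stop. Backing off, then looking at the knob.

Call:
{"api": "move_arm", "payload": {"plan": [[[-0.4,0,0],[0,0,0],0],[[-0.6,0.2,0],[0,0,0],0],[[-0.6,0.4,0],[0,0,0],0],[[-0.3,0.9,-0.3],[0,0,0],100],[[0,0.9,-0.8],[0,0,0],100],[[0,0.9,-0.9],[0,0,0],100],[[0,0.9,-0.9],[0,0,0],100],[[0,0,-0.9],[0,0,0],100],[[0,0,0],[0,0,0],100],[[0,0,0],[0,0,0],100]]}}

```text
t: 7.6
ee_pos: [443.0, -177.5, 291.2]
eef_rot: [3.141, -0.005, -0.146]
wrist_force: [0.6, -0.5, -0.1]
opening: 85.5
grasp_force: 0.0
```

```bash
python3 - <<'E'
from h import *
out=[]
for n in('scene','top'):
    s=snap(n);P=cloud(s);x,y,z=np.moveaxis(P,-1,0)
    if n=='scene': print(bar(s,(170,290,120,230)))
    k=(x>500)&(x<640)&(y>30)&(y<130)&(z>172)&(z<260)&(s['color'].max(2)<70)
    q=P[k];v,u=np.nonzero(k)
    print(n,len(q),q.mean(0),q.min(0),q.max(0),u.min(),u.max(),v.min(),v.max())
    np.save(f'k_{n}.npy',q)
    c=s['R']@np.array([568,79,205])+s['t'];u=int(s['fx']*c[0]/c[2]+s['cx']);v=int(s['fy']*c[1]/c[2]+s['cy'])
    out.append(cv2.resize(s['color'][v-25:v+25,u-25:u+25],(400,400),interpolation=cv2.INTER_CUBIC)); print(u,v)
cv2.imwrite('pics/p5.png',np.hstack(out)[...,::-1])
E
```

```text
(471, array([585.67190095,   1.11873184, 159.68523028]), array([0.13707346, 0.99056089]), np.float64(1.4332899497681248))
scene 234 [575.83941852  81.68407222 204.14253712] [545.5528772   60.56257759 172.30102558] [600.19444112 103.33924616 229.21052174] 233 249 152 175
239 158
top 133 [569.00760524  83.64380968 207.6075122 ] [536.76769327  60.78580482 172.00183627] [596.44105505 105.69725684 233.82629265] 243 258 210 229
251 218
```

View pics/p5.png

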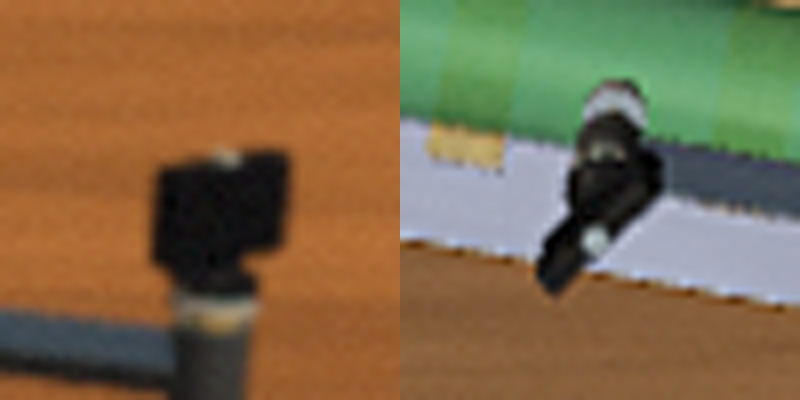

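Left, scene crop: the wing is seen broad from (155,170) to (290,250) above its hub at (215,280), with a white dot on top at (230,157). Right, top crop: the wing top runs from (550,275) to (650,185), with the dot at (597,240). I'll fit the wing direction in the screw frame.

```bash
python3 - <<'E'
from h import *
n_=np.array([.99,-.142,0]);u=np.array([.142,.99,0]);th=np.radians(28)
a=-n_*np.sin(th)+np.array([0,0,np.cos(th)])   # outwards
e1=np.cross(u,a)  # perp to a, in lean plane
boss=np.array([595.9,75.7,155])
rays=[]
for n,(cu,cv_) in(('scene',(239,158)),('top',(251,218))):
    s=snap(n);im=s['color'].astype(int)
    w=im[cv_-25:cv_+25,cu-25:cu+25]
    q=np.load(f'k_{n}.npy')-boss
    h=q@a; X=np.stack([q@e1,q@u],1)
    print(n,'h',np.percentile(h,[1,50,99]))
    hi=h>np.percentile(h,99)-30
    Y=X[hi];m=Y.mean(0);U,S,V=np.linalg.svd(Y-m,full_matrices=False);t=(Y-m)@V[0]
    d=V[0]*np.sign(V[0][1]);print('wing',hi.sum(),'mid',m,'centre',m+V[0]*(t.min()+t.max())/2,'dir(e1,u)',d,'ang',np.arctan2(d[0],d[1]),'len',np.ptp(t),S, np.ptp((Y-m)@V[1]))
    # dot
    px=(239-25+229/8,158-25+157/8) if n=='scene' else (251-25+197/8,218-25+240/8)
    r=s['R'].T@np.array([(px[0]-s['cx'])/s['fx'],(px[1]-s['cy'])/s['fy'],1]);o=-s['R'].T@s['t'];rays.append((o,r/np.linalg.norm(r)))
A=sum(np.eye(3)-np.outer(r,r) for o,r in rays);b=sum((np.eye(3)-np.outer(r,r))@o for o,r in rays)
d=np.linalg.solve(A,b);print('dot',d,'along a',(d-boss)@a,'e1,u',(d-boss)@e1,(d-boss)@u)
for o,r in rays:print(np.linalg.norm(np.cross(d-o,r)))
print(a,e1)
E
```

```text
scene h [29.27546123 53.74139661 73.88389068]
wing 175 mid [4.4062318  3.02731129] centre [1.70757629 5.05995968] dir(e1,u) [-0.79876842  0.60163861] ang -0.9252453836295524 len 58.11608555704117 [233.74646353  35.61207934] 17.503696559050958
top h [18.55010017 62.73254657 80.16741262]
wing 93 mid [-1.14312792  3.55393076] centre [-2.57625746  4.56429818] dir(e1,u) [-0.8173045  0.576206 ] ang -0.9567173620057641 len 60.06433585626656 [184.61006698  30.55503824] 11.792529255755
dot [555.0751736   84.34795319 213.87992447] along a 71.53883714777585 e1,u -9.120240510957782 2.7643483066869434
1.5476005264278527
1.5476005264278403
[-0.46477685  0.06666496  0.88294759] [ 0.87411812 -0.12537856  0.4695955 ]
```

The wing fits well: 58–60 mm long in both views, centred near (569,84,208), lying at -0.81 e1 + 0.59 u. The tool needs a +28° turn about its y, then about +36° about its z. I'll turn here, well clear, then translate.

Call:
{"api": "move_arm", "payload": {"plan": [[[0,0,0],[0,0.93,0],100],[[0,0,0],[0,0.93,0],100],[[0,0,0],[0,0.93,0],100],[[0,0,0],[0,0.93,0],100],[[0,0,0],[0,0.94,0],100],[[0,0,0],[0,0,1],100],[[0,0,0],[0,0,1],100],[[0,0,0],[0,0,1],100],[[0,0,0],[0,0,1],100],[[0,0,0],[0,0,1],100],[[0,0,0],[0,0,1],100],[[0,0,0],[0,0,0],100]]}}

```text
t: 9.0
ee_pos: [440.6, -177.1, 288.3]
eef_rot: [-2.84, -0.387, -0.834]
wrist_force: [-0.4, -0.7, 0.4]
opening: 85.3
grasp_force: 0.0
```

```bash
cat >> h.py <<'E'
a=np.array([-.4648,.0667,.8829]);u=np.array([.142,.99,0]);e1=np.cross(u,a)
C=np.array([568.6,84.2,208.])
def togo(back,ang,C=C):
    st=ctrl.read_state();R=Ro.from_euler('xyz',st['eef_rot'])
    w=np.cos(ang)*e1-np.sin(ang)*u; z=-a
    T=Ro.from_matrix(np.stack([w,np.cross(z,w),z],1))
    print('j',st['joint_positions'].round(2),'F',st['wrist_force'].round(1),'M',st['moment'].round(3),'open',round(st['opening'],1))
    print('shift50',(R.inv().apply(C-(19-back)*a-st['ee_pos'])/50).round(2),'turn6',np.degrees((R.inv()*T).as_rotvec()).round(1)/6)
E
python3 -c "
from h import *
print(ctrl.pinch_z);togo(90,.63)"
```

```text
18.700000000000003
j [ 0.68 -0.27 -0.25  2.17 -0.28  0.78 -1.76] F [-0.4 -0.7  0.4] M [0.094 0.487 0.029] open 85.3
shift50 [-2.6  -4.96  0.83] turn6 [ 0.03333333  0.01666667 -0.01666667]
```

In this pose joint 7 would run out of range while tightening, so I'll use the grasp half a turn round.

Call:
{"api": "move_arm", "payload": {"plan": [[[0,0,0],[0,0,-1],100],[[0,0,0],[0,0,-1],100],[[0,0,0],[0,0,-1],100],[[0,0,0],[0,0,-1],100],[[0,0,0],[0,0,-1],100],[[0,0,0],[0,0,-1],100],[[0,0,0],[0,0,-1],100],[[0,0,0],[0,0,-1],100],[[0,0,0],[0,0,-1],100],[[0,0,0],[0,0,-1],100],[[0,0,0],[0,0,-1],100],[[0,0,0],[0,0,-1],100]]}}

```text
t: 10.2
ee_pos: [440.8, -177.1, 288.6]
eef_rot: [2.838, -0.386, 0.549]
wrist_force: [0.1, 0.0, 0.7]
opening: 85.4
grasp_force: 0.0
```

Call:
{"api": "move_arm", "payload": {"plan": [[[0,0,0],[0,0,-1],100],[[0,0,0],[0,0,-1],100],[[0,0,0],[0,0,-1],100],[[0,0,0],[0,0,-1],100],[[0,0,0],[0,0,-1],100],[[0,0,0],[0,0,-1],100],[[0,0,0],[0,0,-1],100],[[0,0,0],[0,0,-1],100],[[0,0,0],[0,0,-1],100],[[0,0,0],[0,0,-1],100],[[0,0,0],[0,0,-1],100],[[0,0,0],[0,0,-1],100]]}}

```text
t: 11.4
ee_pos: [440.8, -177.1, 288.6]
eef_rot: [2.676, 0.148, 1.71]
wrist_force: [-0.1, 0.5, 0.3]
opening: 85.5
grasp_force: 0.0
```

Call:
{"api": "move_arm", "payload": {"plan": [[[0,0,0],[0,0,-1],100],[[0,0,0],[0,0,-1],100],[[0,0,0],[0,0,-1],100],[[0,0,0],[0,0,-1],100],[[0,0,0],[0,0,-1],100],[[0,0,0],[0,0,-1],100],[[0,0,0],[0,0,0],100]]}}

```text
t: 12.1
ee_pos: [440.9, -177.0, 288.8]
eef_rot: [2.841, 0.389, 2.31]
wrist_force: [-0.6, -0.9, 0.4]
opening: 85.4
grasp_force: 0.0
```

```bash
python3 -c "
from h import *
togo(90,.63-np.pi)"
```

```text
j [ 0.   -0.3   0.29  2.18  0.02  0.78  1.08] F [-0.6 -0.9  0.4] M [ 0.08   0.469 -0.05 ] open 85.4
shift50 [2.59 4.96 0.84] turn6 [-0.01666667 -0.          0.        ]
```

Call:
{"api": "move_arm", "payload": {"plan": [[[0.26,0.5,0.08],[0,0,0],100],[[0.26,0.5,0.08],[0,0,0],100],[[0.26,0.5,0.08],[0,0,0],100],[[0.26,0.5,0.08],[0,0,0],100],[[0.26,0.5,0.08],[0,0,0],100],[[0.26,0.5,0.08],[0,0,0],100],[[0.26,0.5,0.08],[0,0,0],100],[[0.26,0.5,0.08],[0,0,0],100],[[0.26,0.5,0.08],[0,0,0],100],[[0.26,0.46,0.1],[0,0,0],100],[[0,0,0],[0,0,0],100],[[0,0,0],[0,0,0],100]]}}

```text
t: 13.3
ee_pos: [535.7, 88.8, 271.5]
eef_rot: [2.841, 0.388, 2.308]
wrist_force: [0.4, -0.5, -0.5]
opening: 85.8
grasp_force: 0.0
```

```bash
python3 - <<'E'
from h import *
togo(90,.63-np.pi)
s=snap('scene');P=cloud(s);cv2.imwrite('pics/p6.png',cv2.resize(s['color'][100:190,180:300],None,fx=5,fy=5,interpolation=2)[...,::-1])
print(bar(s,(170,290,120,230)))
x,y,z=np.moveaxis(P,-1,0)
k=(x>500)&(x<640)&(y>30)&(y<130)&(z>172)&(z<240)&(s['color'].max(2)<70)
q=P[k]-C;h=q@a;i=(h>-14)&(h<18);Y=np.stack([q@e1,q@u],1)[i];m=Y.mean(0);V=np.linalg.svd(Y-m,full_matrices=False)[2];t=(Y-m)@V[0];print(len(t),m+V[0]*(t.min()+t.max())/2,V[0],np.ptp(t))
c=s['R']@ctrl.read_state()['ee_pos']+s['t'];print(s['fx']*c[0]/c[2]+s['cx'],s['fy']*c[1]/c[2]+s['cy'])
E
```

```text
j [-0.07 -0.1  -0.32  2.07  0.31  0.76  0.23] F [ 0.4 -0.5 -0.5] M [0.029 0.483 0.026] open 85.8
shift50 [ 0.01 -0.    0.01] turn6 [-0.03333333 -0.         -0.01666667]
(461, array([5.85927626e+02, 2.88947979e-01, 1.59922382e+02]), array([0.13123991, 0.99135064]), np.float64(1.4391767179606576))
163 [2.34832612 0.56998832] [ 0.79807619 -0.60255655] 62.2296721600524
243.39136747070637 131.4195626518036
```

View pics/p6.png

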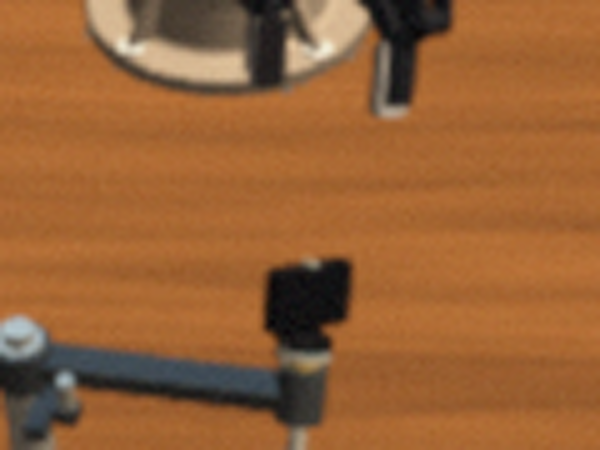

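The knob is in line below the gripper, wing at (308,297) in the crop and fingers at (265,85) and (392,110). The finger ends show about 12 px behind the nominal TCP. Open fingers explain 13 mm of that, and the rest confirms a lead of about 17 mm. So I'll go in 10 mm deeper than nominal, which puts the tips about 12 mm below the wing centre.

Call:
{"api": "move_arm", "payload": {"plan": [[[0,0,0.4],[0,0,0],100],[[0,0,0.4],[0,0,0],100],[[0,0,0.4],[0,0,0],100],[[0,0,0.3],[0,0,0],100],[[0,0,0.3],[0,0,0],100],[[0,0,0.2],[0,0,0],100],[[0,0,0],[0,0,0],100]]}}

```text
t: 14.05
ee_pos: [582.0, 80.6, 182.5]
eef_rot: [2.842, 0.388, 2.306]
wrist_force: [-0.3, -0.6, -0.1]
opening: 85.4
grasp_force: 0.0
```

```bash
python3 - <<'E'
from h import *
togo(-10,.63-np.pi)
o=[]
for n,(cu,cv_) in(('scene',(239,155)),('top',(251,218))):
    s=snap(n);o.append(cv2.resize(s['color'][cv_-25:cv_+25,cu-25:cu+25],(400,400),interpolation=2))
cv2.imwrite('pics/p7.png',np.hstack(o)[...,::-1])
E
```

```text
j [-0.06  0.08 -0.31  2.11  0.48  0.57  0.08] F [-0.3 -0.6 -0.1] M [ 0.06   0.505 -0.007] open 85.4
shift50 [0.02 0.03 0.  ] turn6 [-0.05       -0.         -0.03333333]
```

View pics/p7.png

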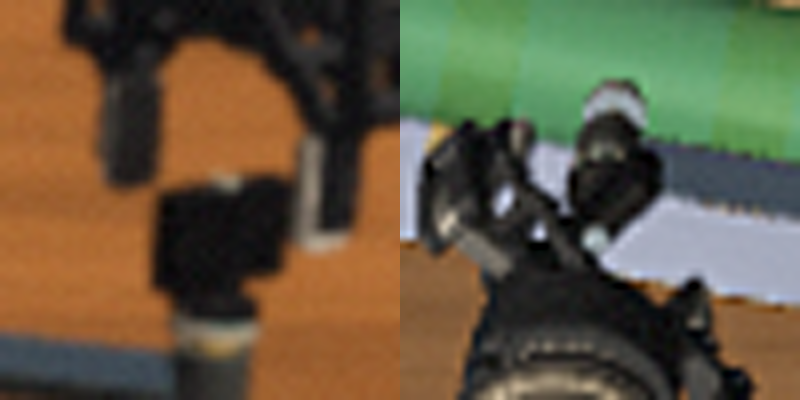

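The open fingers straddle the wing: tips at (130,185) and (325,245), wing centre about (222,235), hub clear below. Going 3 mm deeper, then closing.

Call:
{"api": "move_arm", "payload": {"plan": [[[0.02,0.03,0.06],[0,0,0],100],[[0,0,0],[0,0,0],50],[[0,0,0],[0,0,0],30],[[0,0,0],[0,0,0],20],[[0,0,0],[0,0,0],0],[[0,0,0],[0,0,0],0],[[0,0,0],[0,0,0],0],[[0,0,0],[0,0,0],0]], "newtons": 40}}

```text
t: 14.95
ee_pos: [580.7, 79.0, 179.6]
eef_rot: [2.85, 0.389, 2.305]
wrist_force: [-11.7, -5.5, 7.7]
opening: 11.1
grasp_force: 40.2
```

```bash
cat >> h.py <<'E'
def tq():
    v=[]
    st=ctrl.read_state();M=st['moment'];F=st['wrist_force']
    R=Ro.from_euler('xyz',st['eef_rot']);T=np.stack([e1,-u,-a],1)
    print('t',st['t'],'M.z',round(float(M@R.as_matrix()[:,2]),3),'Mtool',(R.inv().apply(M)).round(2),'Ftool',R.inv().apply(F).round(1),'ang',round(float((Ro.from_matrix(T).inv()*R).as_rotvec()[2]),3),'j7',st['joint_positions'][6].round(2),'open',round(st['opening'],1),'g',st['grasp_force'])
E
python3 -c "
from h import *
tq()
s=snap('scene');cv2.imwrite('pics/p8.png',cv2.resize(s['color'][130:180,214:264],(400,400),interpolation=2)[...,::-1]);print(bar(s,(170,290,120,230)))"
```

```text
t 14.95 M.z -0.081 Mtool [ 2.38  0.51 -0.08] Ftool [  0.5  -9.4 -11.8] ang -2.508 j7 0.07 open 11.1 g 40.21991550922394
(465, array([585.65093129,   0.67272587, 159.72325012]), array([0.14099307, 0.99001058]), np.float64(1.4293318959826924))
```

View pics/p8.png

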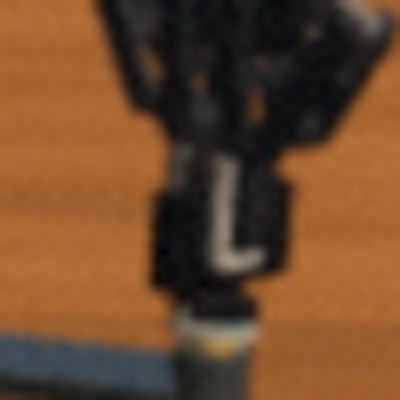

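The wing is held cleanly at 11 mm opening and 40 N, pads at (225,210) in the crop and clear of the hub. Relieving the side load, then starting to turn.

Call:
{"api": "move_arm", "payload": {"plan": [[[0,-0.03,-0.04],[0,0,0],0],[[0,0,0],[0,0,0.5],0],[[0,0,0],[0,0,0.5],0],[[0,0,0],[0,0,0],0]]}}

```text
t: 15.4
ee_pos: [579.5, 78.7, 179.8]
eef_rot: [2.809, 0.355, 2.198]
wrist_force: [-2.6, -4.7, -6.5]
opening: 11.1
grasp_force: 39.6
```

```bash
python3 -c "
from h import *
tq()"
```

```text
t 15.4 M.z 0.058 Mtool [1.66 0.05 0.06] Ftool [ 0.1 -6.9  5. ] ang -2.403 j7 -0.03 open 11.1 g 39.56888258457184
```

Call:
{"api": "move_arm", "payload": {"plan": [[[0,-0.02,0.02],[0,0,0.5],0],[[0,0,0],[0,0,0.5],0],[[0,0,0],[0,0,0.5],0],[[0,0,0],[0,0,0.5],0]]}}

```text
t: 15.8
ee_pos: [579.7, 78.2, 179.5]
eef_rot: [2.743, 0.28, 1.992]
wrist_force: [-3.2, -4.6, -1.9]
opening: 11.2
grasp_force: 40.7
```

```bash
python3 -c "
from h import *
tq()"
```

```text
t 15.8 M.z -0.243 Mtool [ 1.67 -0.29 -0.24] Ftool [-2.3 -5.4  0.6] ang -2.193 j7 -0.24 open 11.2 g 40.73716700077057
```

Call:
{"api": "move_arm", "payload": {"plan": [[[0,-0.02,0],[0,0,0.5],0],[[0,0,0],[0,0,0.5],0],[[0,0,0],[0,0,0],0]]}}

```text
t: 16.1
ee_pos: [579.4, 78.0, 179.3]
eef_rot: [2.717, 0.239, 1.893]
wrist_force: [-2.0, -4.5, -2.2]
opening: 11.5
grasp_force: 40.0
```

```bash
python3 -c "
from h import *
tq()"
```

```text
t 16.1 M.z 0.038 Mtool [ 1.4  -0.57  0.04] Ftool [-3.  -4.3  1.4] ang -2.089 j7 -0.34 open 11.5 g 40.027894377708435
```

Call:
{"api": "move_arm", "payload": {"plan": [[[0,0,0],[0,0,0.5],0],[[0,0,0],[0,0,0.5],0],[[0,0,0],[0,0,0],0]]}}

```text
t: 16.4
ee_pos: [579.1, 77.9, 179.2]
eef_rot: [2.696, 0.195, 1.796]
wrist_force: [-3.4, -4.9, -2.7]
opening: 11.3
grasp_force: 40.1
```

```bash
python3 -c "
from h import *
tq()"
```

```text
t 16.4 M.z -0.003 Mtool [ 1.49 -0.65 -0.  ] Ftool [-3.5 -5.5  1.2] ang -1.985 j7 -0.44 open 11.3 g 40.14974892139435
```

Call:
{"api": "move_arm", "payload": {"plan": [[[0,0,0],[0,0,0.5],0]]}}

```text
t: 16.5
ee_pos: [579.0, 77.8, 179.1]
eef_rot: [2.688, 0.172, 1.748]
wrist_force: [-3.9, -4.7, -1.3]
opening: 11.5
grasp_force: 40.8
```

```bash
python3 -c "
from h import *
tq();print(ctrl.read_state()['effort'][6])"
```

```text
t 16.5 M.z -0.189 Mtool [ 1.55 -0.76 -0.19] Ftool [-3.7 -5.  -0.2] ang -1.932 j7 -0.5 open 11.5 g 40.797321796417236
0.38638679310679436
```

Call:
{"api": "move_arm", "payload": {"plan": [[[0,0,0],[0,0,0.5],0]]}}

```text
t: 16.6
ee_pos: [578.9, 77.8, 179.0]
eef_rot: [2.68, 0.149, 1.7]
wrist_force: [-4.8, -5.0, -0.9]
opening: 11.0
grasp_force: 40.9
```

```bash
python3 -c "
from h import *
tq();print(ctrl.read_state()['effort'][6])"
```

```text
t 16.6 M.z -0.253 Mtool [ 1.52 -0.81 -0.25] Ftool [-4.2 -5.5 -1. ] ang -1.879 j7 -0.55 open 11.0 g 40.88042378425598
0.21526307333260775
```

Call:
{"api": "move_arm", "payload": {"plan": [[[0,0,0],[0,0,0.5],0]]}}

```text
t: 16.7
ee_pos: [578.7, 77.8, 179.0]
eef_rot: [2.674, 0.125, 1.653]
wrist_force: [-4.3, -5.0, -1.6]
opening: 11.3
grasp_force: 40.9
```

```bash
python3 -c "
from h import *
tq();print(ctrl.read_state()['effort'][6])"
```

```text
t 16.7 M.z -0.19 Mtool [ 1.56 -0.92 -0.19] Ftool [-4.4 -5.2 -0.2] ang -1.827 j7 -0.6 open 11.3 g 40.94956040382385
0.20383052062243223
```

Call:
{"api": "move_arm", "payload": {"plan": [[[0,0,0],[0,0,0.5],0]]}}

```text
t: 16.8
ee_pos: [578.6, 77.7, 178.9]
eef_rot: [2.669, 0.102, 1.606]
wrist_force: [-4.9, -4.7, -1.0]
opening: 11.3
grasp_force: 41.0
```

```bash
python3 -c "
from h import *
tq();print(ctrl.read_state()['effort'][6])"
```

```text
t 16.8 M.z -0.258 Mtool [ 1.56 -1.01 -0.26] Ftool [-4.4 -5.2 -1. ] ang -1.775 j7 -0.65 open 11.3 g 41.012173891067505
0.1997752021998167
```

Call:
{"api": "move_arm", "payload": {"plan": [[[0,0,0],[0,0,0.5],0]]}}

```text
t: 16.9
ee_pos: [578.5, 77.7, 178.8]
eef_rot: [2.665, 0.078, 1.559]
wrist_force: [-4.7, -4.6, -1.0]
opening: 11.5
grasp_force: 41.1
```

```bash
python3 -c "
from h import *
tq();print(ctrl.read_state()['effort'][6])"
```

```text
t 16.9 M.z -0.252 Mtool [ 1.56 -1.03 -0.25] Ftool [-4.6 -4.7 -0.9] ang -1.722 j7 -0.7 open 11.5 g 41.06861472129822
0.19677864387631416
```

Call:
{"api": "move_arm", "payload": {"plan": [[[0,0,0],[0,0,0.5],0]]}}

```text
t: 17.0
ee_pos: [578.3, 77.7, 178.7]
eef_rot: [2.663, 0.054, 1.512]
wrist_force: [-4.9, -5.0, 0.1]
opening: 11.4
grasp_force: 41.1
```

```bash
python3 -c "
from h import *
tq();print(ctrl.read_state()['effort'][6])"
```

```text
t 17.0 M.z -0.229 Mtool [ 1.6  -1.19 -0.23] Ftool [-5.3 -4.2 -2. ] ang -1.67 j7 -0.76 open 11.4 g 41.11608445644379
0.19516961183398962
```

Call:
{"api": "move_arm", "payload": {"plan": [[[0,0,0],[0,0,0.5],0]]}}

```text
t: 17.1
ee_pos: [578.2, 77.7, 178.6]
eef_rot: [2.661, 0.03, 1.466]
wrist_force: [-6.4, -4.3, 0.4]
opening: 11.6
grasp_force: 41.1
```

```bash
python3 -c "
from h import *
tq();print(ctrl.read_state()['effort'][6])"
```

```text
t 17.1 M.z -0.197 Mtool [ 1.61 -1.19 -0.2 ] Ftool [-5.  -5.1 -3. ] ang -1.618 j7 -0.81 open 11.6 g 41.1455637216568
0.19563938956707716
```

Call:
{"api": "move_arm", "payload": {"plan": [[[0,0,0],[0,0,0.5],0]]}}

```text
t: 17.2
ee_pos: [578.1, 77.7, 178.6]
eef_rot: [2.66, 0.006, 1.419]
wrist_force: [-6.8, -5.6, 0.2]
opening: 11.3
grasp_force: 41.2
```

```bash
python3 -c "
from h import *
tq();print(ctrl.read_state()['effort'][6])"
```

```text
t 17.2 M.z -0.234 Mtool [ 1.57 -1.33 -0.23] Ftool [-6.6 -5.2 -2.9] ang -1.565 j7 -0.86 open 11.3 g 41.16616129875183
0.21796674001961946
```

Call:
{"api": "move_arm", "payload": {"plan": [[[0,0,0],[0,0,0.5],0]]}}

```text
t: 17.3
ee_pos: [577.9, 77.7, 178.5]
eef_rot: [2.661, -0.019, 1.373]
wrist_force: [-7.5, -4.8, -0.7]
opening: 11.5
grasp_force: 41.2
```

```bash
python3 -c "
from h import *
tq();print(ctrl.read_state()['effort'][6])"
```

```text
t 17.3 M.z -0.183 Mtool [ 1.55 -1.36 -0.18] Ftool [-6.2 -5.9 -2.4] ang -1.513 j7 -0.91 open 11.5 g 41.169387102127075
0.23877245374023914
```

Call:
{"api": "move_arm", "payload": {"plan": [[[0,0,0],[0,0,0.4],0]]}}

```text
t: 17.4
ee_pos: [577.8, 77.7, 178.4]
eef_rot: [2.662, -0.038, 1.336]
wrist_force: [-6.5, -4.9, -0.3]
opening: 11.6
grasp_force: 41.1
```

```bash
python3 -c "
from h import *
tq();print(ctrl.read_state()['effort'][6])"
```

```text
t 17.4 M.z -0.19 Mtool [ 1.57 -1.41 -0.19] Ftool [-6.2 -4.6 -2.4] ang -1.471 j7 -0.95 open 11.6 g 41.11411392688751
0.1411175960674882
```

Call:
{"api": "move_arm", "payload": {"plan": [[[0,0,0],[0,0,0.4],0]]}}

```text
t: 17.5
ee_pos: [577.7, 77.7, 178.4]
eef_rot: [2.664, -0.057, 1.299]
wrist_force: [-7.5, -4.9, 0.3]
opening: 11.6
grasp_force: 41.1
```

```bash
python3 -c "
from h import *
tq();print(ctrl.read_state()['effort'][6])"
```

```text
t 17.5 M.z -0.178 Mtool [ 1.5  -1.45 -0.18] Ftool [-6.7 -5.  -3.4] ang -1.429 j7 -0.99 open 11.6 g 41.05622112751007
0.19753738772124052
```

```bash
cat >> h.py <<'E'
def avg(n=8):
    v=[]
    for i in range(n):
        ctrl.snapshot('top');st=ctrl.read_state();v.append(float(np.array(st['moment'])@Ro.from_euler('xyz',st['eef_rot']).as_matrix()[:,2]))
    print('static M.z',np.round(v,3),np.mean(v).round(3))
E
python3 -c "
from h import *
avg();tq();print(ctrl.read_state()['effort'][6])"
```

```text
static M.z [-0.107 -0.158 -0.179 -0.13  -0.112 -0.04  -0.143 -0.105] -0.122
t 17.9 M.z -0.105 Mtool [ 1.53 -1.49 -0.1 ] Ftool [-7.1 -5.4 -4.1] ang -1.431 j7 -0.99 open 11.3 g 40.877623558044434
-0.1163687277585268
```

No drop in moment yet, so no long idle travel has been used and another small step is safe.

Call:
{"api": "move_arm", "payload": {"plan": [[[0,0,0],[0,0,0.4],0]]}}

```text
t: 18.0
ee_pos: [577.6, 77.8, 178.3]
eef_rot: [2.667, -0.076, 1.262]
wrist_force: [-7.8, -5.0, 0.2]
opening: 10.9
grasp_force: 41.0
```

```bash
python3 -c "
from h import *
tq();print(ctrl.read_state()['effort'][6]);avg(5)"
```

```text
t 18.0 M.z -0.127 Mtool [ 1.64 -1.57 -0.13] Ftool [-7.1 -4.9 -3.3] ang -1.388 j7 -1.04 open 10.9 g 40.99759876728058
0.3712860122323036
static M.z [-0.114 -0.119 -0.149 -0.051 -0.126] -0.112
```

The moving torque has dropped to about the static value, so the clutch looks to be letting go. One more small step.

Call:
{"api": "move_arm", "payload": {"plan": [[[0,0,0],[0,0,0.4],0]]}}

```text
t: 18.35
ee_pos: [577.5, 77.8, 178.2]
eef_rot: [2.67, -0.095, 1.224]
wrist_force: [-8.2, -4.6, -0.5]
opening: 11.4
grasp_force: 41.0
```

```bash
python3 -c "
from h import *
tq();print(ctrl.read_state()['effort'][6]);avg(6)"
```

```text
t 18.35 M.z -0.077 Mtool [ 1.55 -1.61 -0.08] Ftool [-7.1 -5.4 -2.9] ang -1.346 j7 -1.08 open 11.4 g 40.972323417663574
0.39354591630399227
static M.z [-0.119 -0.062 -0.093 -0.006 -0.079 -0.103] -0.077
```

Call:
{"api": "move_arm", "payload": {"plan": [[[0,0,0],[0,0,0.4],0]]}}

```text
t: 18.75
ee_pos: [577.4, 77.8, 178.2]
eef_rot: [2.674, -0.114, 1.187]
wrist_force: [-8.6, -3.5, 0.8]
opening: 11.3
grasp_force: 41.4
```

```bash
python3 -c "
from h import *
tq();print(ctrl.read_state()['effort'][6]);avg(8)"
```

```text
t 18.75 M.z -0.237 Mtool [ 1.55 -1.75 -0.24] Ftool [-6.3 -5.3 -4.3] ang -1.304 j7 -1.12 open 11.3 g 41.35647118091583
0.2656321506947279
static M.z [-0.168 -0.042 -0.068 -0.043 -0.049 -0.061 -0.034 -0.077] -0.068
```

The last reading is ambiguous. I'll check numerically that the wing is following the pads, using the depth points of the wing ends that stick out past them.

```bash
python3 - <<'E'
from h import *
st=ctrl.read_state();R=Ro.from_euler('xyz',st['eef_rot']).as_matrix()
for n in('scene','top'):
    Q=[]
    for i in range(4):
        s=snap(n);P=cloud(s);k=(abs(P-C).max(-1)<45)&(s['color'].max(2)<70);q=(P[k]-C);h=q@a
        Q.append(((q@R),h))
    t=np.vstack([x[0] for x in Q]);h=np.hstack([x[1] for x in Q])
    i=(abs(h)<16)&(abs(t[:,0])>13)&(abs(t[:,0])<33)&(abs(t[:,1])<25);T=t[i]
    print(n,i.sum(),(T[:,0]>0).sum())
    for sg in(1,-1):
        j=T[:,0]*sg>0
        if j.sum(): print(sg,T[j].mean(0).round(1),np.percentile(T[j][:,1],[5,50,95]).round(1))
    if len(T)>20:
        m=T[:,:2].mean(0);print('ang in tool',np.polyfit(T[:,0],T[:,1],1))
print(bar(snap('scene'),(170,290,120,230)))
avg(6)
E
```

```text
scene 406 232
1 [20.5  1.4  0.8] [-2.5  1.5  4.6]
-1 [-23.9   2.    2.2] [-1.9  2.1  6.2]
ang in tool [-0.01220937  1.70312127]
top 136 105
1 [20.4 -1.1 -2.9] [-7.2 -0.5  1.8]
-1 [-27.2   0.3  -8.3] [-2.3  0.2  2.5]
ang in tool [-0.03574053 -0.46292363]
(467, array([585.51567849,  -0.75482527, 159.79040305]), array([0.13999866, 0.99015169]), np.float64(1.4303362669390771))
static M.z [-0.068 -0.005 -0.039 -0.064 -0.049 -0.018] -0.041
```

The wing has followed the pads to within 0.03 rad, so the knob has turned about 1.2 rad. The screw gives at 0.9–1, so slip is at least 0.18 and the moment has fallen to its low value. That means the click is done and I should stop here: release and back straight out.

Call:
{"api": "move_arm", "payload": {"plan": [[[0,0,0],[0,0,0],30],[[0,0,0],[0,0,0],60],[[0,0,0],[0,0,0],100],[[0,0,0],[0,0,0],100],[[0,0,0],[0,0,0],100],[[0,0,-0.3],[0,0,0],100],[[0,0,-0.5],[0,0,0],100],[[0,0,-0.6],[0,0,0],100],[[0,0,-0.6],[0,0,0],100],[[0,0,-0.6],[0,0,0],100],[[0,0,0],[0,0,0],100],[[0,0,0],[0,0,0],100]]}}

```text
t: 21.1
ee_pos: [520.9, 90.4, 297.4]
eef_rot: [2.666, -0.123, 1.192]
wrist_force: [1.2, -1.1, -0.2]
opening: 85.6
grasp_force: 0.0
```

```bash
python3 - <<'E'
from h import *
tq()
Y=[]
for i in range(4):
    s=snap('scene');P=cloud(s)
    k=(abs(P-C).max(-1)<45)&(s['color'].max(2)<70);q=P[k]-C;h=q@a;j=(h>-14)&(h<18);Y.append(np.stack([q@e1,-(q@u)],1)[j])
Y=np.vstack(Y);m=Y.mean(0);V=np.linalg.svd(Y-m,full_matrices=False)[2][0]
ang=np.arctan2(V[1],V[0]);print('wing ang (start was 0.63, pads ended ~1.84)',ang,ang+np.pi,np.ptp((Y-m)@V))
print(bar(s,(170,290,120,230)))
E
```

```text
t 21.1 M.z -0.018 Mtool [ 0.53 -0.09 -0.02] Ftool [-0.6  1.3  0.8] ang -1.305 j7 -0.96 open 85.6 g 0.0
wing ang (start was 0.63, pads ended ~1.84) -1.719466379228549 1.4221262743612442 57.24684901071681
(460, array([585.69895433,  -0.8512714 , 159.65354509]), array([0.13524878, 0.99081167]), np.float64(1.4351317860174309))
```

After release the wing sprang back from about 1.84 to 1.42 rad. The clutch did click, and the screw stayed about 0.8 rad in from its start. The bar is still home and the robot is clear, so I'll check the bottle and hand in.

```bash
python3 - <<'E'
from h import *
s=snap('scene');P0=np.load('c1.npz')['s']
im0=cv2.cvtColor(cv2.imread('pics/s1.png'),cv2.COLOR_BGR2HSV);im1=cv2.cvtColor(s['color'],cv2.COLOR_RGB2HSV)
for im,P in((im0,P0),(im1,cloud(s))):
    g=(im[...,0]>40)&(im[...,0]<80)&(im[...,1]>100)&(P[...,2]>20)&(P[...,2]<130)&(P[...,0]>300)&(P[...,0]<800);print(g.sum(),P[g].mean(0))
print(ctrl.sign_off())
E
```

```text
2127 [657.16235406 102.25965921  95.85973177]
2119 [657.17907088 102.4257982   95.94970454]
the job is handed in; nothing more can be done
None
```

The job is handed in. The clamp arm is home against its stop, the knob clicked and sprang back, and the bottle did not move measurably. The screw's final angle could not be read directly, and I turned the knob roughly 0.4 rad past the click, close to the limit of its idle travel.

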